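Fit the index plate on the glass-engraving turntable

ROBOT

A 6-joint arm with a two-finger parallel gripper is mounted at the origin on the work surface. World frame = base frame: x ahead of the robot, y to its left, z up, the work surface at z = 0. Lengths are in m, angles in degrees, forces in N, time in s.
With the tool pointing down it reaches from about 0.375 to 0.9 m from the base axis. Payload 3.1 kg.
Tool frame: the origin (TCP) lies at the very end of the fingers, on their centre line; the grasp point (between the pads) lies 19 mm behind it (ctrl.grip_point_offset is the distance from the TCP to the grasp point, in m); y points along the fingers, z is the direction in which the jaws open and shut, and the axes are right-handed (so a half turn about y gives the same grasp; the last joint's range is limited). The gripper opens to 87 mm and grips with 3 to 60 N. Pads are 19 mm wide; open, the fingers measure 117 mm over their backs; the gripper's body (75 mm by 190 mm) begins 51 mm behind the grasp point.
Start: joints at [-85.858, 30.224, 82.088, -0, 67.689, -10.227], TCP at [0.155, -0.605, 0.223] pointing down, gripper open.
Joint ranges: [-176.69, 176.69], [-43.24, 126.21], [12.49, 139.97], [-82, 262], [0, 151.66], [-163.58, 163.58]. Speed limits (degrees/s): [159.86, 159.86, 180, 180, 180, 180].

INTERFACE

Orientations are given as a 3x3 rotation matrix whose columns are the frame's x, y, z axes.
In Python, from plant import ctrl gives the robot as it stands.
- The arm moves only by the tool play_rows, never from a script. Its argument "deltas" is one flat list of numbers, 4 for each row, row after row: the shift along the world's x, y, z in m, then the turn about the world's z in degrees. In form: [x, y, z, yaw, x, y, z, yaw, ...]. A call has 1 to 5 rows; each row shifts and turns the commanded pose from where the row before left it; what a row does not reach is not made up. A row lasts 1/10 s, in which the tool goes at most 50 mm and 8.59 degrees, less where a joint would pass 70% of its speed; a pose out of reach is approached as far as the arm can. A call is refused whole if a number of a shift passes 0.05 or a number of a turn 8.59, either way. A call with a gripper value outside its range is refused whole. "claw" is the opening, from 0 (shut) to 1 (fully open), set as the call begins (left out, the last holds). The fingers move at their own pace and stop on an object; the grip force is fixed at half the most. Time passes only in rows, so rows that do not move let the fingers close. It gives the time, the measured TCP pose, the force and the opening at its end, in the units of the state.
- ctrl.get_obs(): the state, without advancing time (a new reading comes with each control period).
- ctrl.grab_frame(name): name is "side" or "top"; returns (picture, depth): 420x560x3 uint8, red, green, blue; 420x560 float32, m along the optical axis (not along the pixel's ray), 0 where there is no reading.
- ctrl.camera_model(name): a dict with "mtx" (3x3 intrinsics, pixels), "k1" (the pictures are not rectified: a ray, as slopes to the right and down, at radius r is drawn at 1 + k1 r^2 times it, then the intrinsics apply), "world_from_camera" (4x4, takes a point from camera to world coordinates). Camera axes: x right, y up, looking along -z (the intrinsics and any distortion apply to the point x, -y, -z); pixel columns grow to the right and rows downward; lengths in m; the calibration is good to about 2 mm. A picture is of the moment at which its call begins. camera_model takes no time and is no camera call.
- ctrl.hand_in(): hands the job in, once; it reports no verdict.
The state is a dict: "time_s": time; "qpos": joint angles; "dq": joint speeds; "joint_efforts": joint torques, N m; "ee_pos": TCP position; "orientation": TCP orientation; "ft_force": force on the tool from outside, world axes, zero at the start; "torque": the same for the moment, N m; "grip_width": opening from 0.0 (shut) to 1.0 (fully open).
Only numpy, scipy, OpenCV 4.12 (cv2) and the standard library are available. Lean on these libraries where they do the work, as an engineer would, in place of code of your own. Each camera call takes 0.05 s, during which the arm holds its last target. There are 200 camera calls.

TASK

Take the aluminium index plate from its cork pad and fit it on the blue engraving turntable: lower it hub up over the central shaft, turn it under light pressure until the turntable's brass locating pin finds the plate's pin hole, press it fully home flat on the flange and let go. Press gently throughout, never loading the turntable with more than 30 N, and leave the tumbler, the pen cup and the dish where they stand.

Things in the scene. Friction and masses are not known exactly. Their poses are not given: they have to be found in the camera images.
- plate: Index plate, loose, 0.25 to 0.41 kg: square aluminium plate 100 x 100 x 10 mm with a square grey hub on its middle. Origin: centre of the underside; z up through the hub. An 18 mm round bore runs through hub and plate on the axis; the only other hole is the pin hole. It starts flat, hub up, on a fixed 140 x 140 x 6 mm cork pad.
- hub_top (a point): Centre of the top of the plate's hub, 44 mm above the plate's underside. The hub is 34 x 34 mm across its flats, which face the plate's x and y, and stands 34 mm above the plate's upper face: the place to grip it.
- pin_hole (a point): Centre of the plate's pin hole at its underside: 11 mm round, right through, 34 mm from the bore's axis along the plate's +x, next to a red bar on the upper face's rim.
- turntable: Blue turntable housing, fixed to the table, 150 x 150 x 36 mm. Origin: centre of its underside, z up. On top a dark steel spindle flange, 96 mm across and 8 mm thick, carries the shaft and the brass pin; the spindle brake is on, so they do not turn.
- shaft_tip (a point): Top of the steel shaft on the flange's axis: 16 mm across, upright, 48 mm above the flange face, its last 10 mm tapering to 7 mm. Axes as the housing's.
- seat (a point): Centre of the flange's top face, 44 mm above the housing's underside, axes as the housing's; the plate's origin comes here when home. The brass pin, 8 mm across with a round nose, stands 14 mm above this face, 34 mm from the axis. Its direction is not measured: anywhere within 0.65 rad either side of the housing's +x, so look for it or find it by feel.
- tumbler: Glass tumbler, 68 mm across, 95 mm high, loose, upright. Origin: centre of its underside.
- pen_cup: Black pen cup with pens, 72 mm across, 135 mm high with the pens, loose, upright. Origin: centre of its underside.
- dish: Small blue-glazed dish, 90 mm across, 20 mm high, loose. Origin: centre of its underside.
There are look-alikes about, which are no part of the job. Of the things shaped like the turntable, the blue one is meant. Leave any green look-alike of the plate alone.

How it is judged:
By the outcome, as a careful person would: the job done as asked, in the order asked, and still so for the second after the job is handed in, with the robot touching nothing.
It also fails if it takes over 72 s, if anything falls off the work surface, if the arm or the gripper's body presses on something with over 40 N, if the wrist force passes 120 N, or if a joint passes its speed limit or range.

## Working session

There is one attempt and no reset: what is moved stays moved. The work goes in short steps, Python scripts to look and compute and a tool call to move; the robot and the scene stay as the last step left them, time stands still between calls to the robot, and variables do not carry over. Pictures are saved under pics/ and viewed, about 8 in all and at most 12, crops included, and the job is handed in when it is done.

Besides the shell and the picture viewer there is one more tool, called after ">>>" as a command line: name --argument value ..., lists and objects as JSON in quotes. play_rows: Moves the arm, as the interface text tells. Its arguments: {"type":"object","properties":{"deltas":{"type":"array","items":{"type":"number"}},"claw":{"type":"number"}},"required":["deltas"]}

```bash
mkdir -p pics
cat > h.py <<'E'
import numpy as np, cv2, sys
from plant import ctrl
def grab(n,tag):
    p,d=ctrl.grab_frame(n); np.savez(f'pics/{tag}.npz',p=p,d=d); cv2.imwrite(f'pics/{tag}.png',p[:,:,::-1]); return p,d
def ray(n,u,v):
    m=ctrl.camera_model(n); K=np.array(m['mtx']); T=np.array(m['world_from_camera'])
    a,b=(u-K[0,2])/K[0,0],(v-K[1,2])/K[1,1]
    q=np.array([a,b]); s=q.copy()
    for _ in range(20): s=q/(1+m['k1']*(s@s))
    d=T[:3,:3]@np.array([s[0],-s[1],-1.]); return T[:3,3],d
def atz(n,u,v,z):
    o,d=ray(n,u,v); return o+d*(z-o[2])/d[2]
def atd(n,u,v,dep):
    o,d=ray(n,u,v); return o+d*dep
def dmap(n,d):
    m=ctrl.camera_model(n); H,W=d.shape
    u,v=np.meshgrid(np.arange(W),np.arange(H)); K=np.array(m['mtx']); T=np.array(m['world_from_camera'])
    q=np.stack([(u-K[0,2])/K[0,0],(v-K[1,2])/K[1,1]],-1); s=q.copy()
    for _ in range(20): s=q/(1+m['k1']*(s**2).sum(-1,keepdims=True))
    c=np.stack([s[...,0],-s[...,1],-np.ones(d.shape)],-1)*d[...,None]
    return c@T[:3,:3].T+T[:3,3]
def crop(tag,u0,v0,u1,v1,k,out):
    p=cv2.imread(f'pics/{tag}.png'); cv2.imwrite(f'pics/{out}.png',cv2.resize(p[v0:v1,u0:u1],None,fx=k,fy=k,interpolation=cv2.INTER_CUBIC))
E
python3 - <<'E'
from h import *
for n in('top','side'):
    grab(n,n+'0'); m=ctrl.camera_model(n); print(m['mtx'],m['k1'],np.round(m['world_from_camera'],3))
o=ctrl.get_obs(); print(o)
E
```

```text
[[439.30758682   0.         278.99026267]
 [  0.         439.30758682 220.19791715]
 [  0.           0.           1.        ]] 0.04743247307768868 [[-1.000e-03  9.920e-01 -1.240e-01  4.440e-01]
 [-1.000e+00 -1.000e-03 -1.000e-03 -7.500e-02]
 [-1.000e-03  1.240e-01  9.920e-01  1.053e+00]
 [ 0.000e+00  0.000e+00  0.000e+00  1.000e+00]]
[[410.93809024   0.         284.22335818]
 [  0.         410.93809024 206.96991499]
 [  0.           0.           1.        ]] -0.08655906828515476 [[-0.998  0.047 -0.038  0.497]
 [-0.059 -0.672  0.738  0.778]
 [ 0.009  0.739  0.674  0.85 ]
 [ 0.     0.     0.     1.   ]]
{'time_s': 0.1, 'qpos': array([-8.58576310e+01,  3.02723068e+01,  8.21499455e+01, -9.06532975e-05,
        6.76903432e+01, -1.02258512e+01]), 'dq': array([ 0.02319972, -0.17145407, -0.17833451,  0.03368024, -0.14526085,
        0.120566  ]), 'joint_efforts': array([-4.08207907e-04, -4.40986526e+01, -1.77150536e+01,  6.34172140e-02,
        5.33880503e-02, -4.49851484e-05]), 'ee_pos': array([ 0.15508948, -0.60475909,  0.22167879]), 'orientation': array([[-9.68720826e-01, -1.43413337e-04,  2.48153057e-01],
       [-2.48152856e-01,  1.95992112e-03, -9.68718906e-01],
       [-3.47433208e-04, -9.99998069e-01, -1.93420484e-03]]), 'ft_force': array([-0.624991  ,  0.22441428,  0.34271328]), 'torque': array([-0.00487589, -0.01802613,  0.01031378]), 'grip_width': 1.0002459717737513}
```

View pics/top0.png

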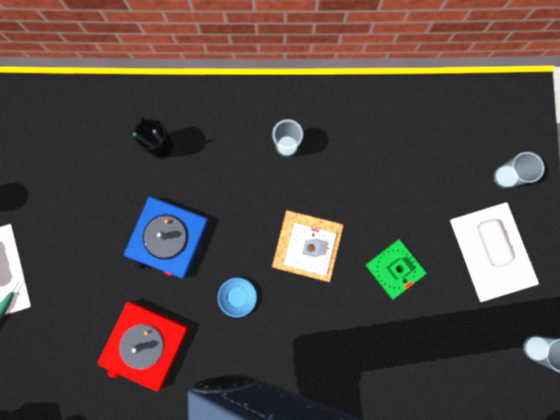

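View pics/side0.png

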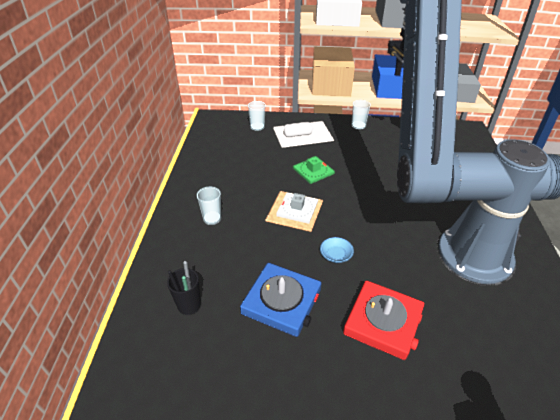

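Top view: the blue turntable is at (166,236), the aluminium plate on cork at (312,246). The look-alikes are red (143,345) and green (396,268). The blue one and the bare plate on cork fit the description. I'll confirm both in one enlarged crop and measure them.

Run:
```python
from h import *
p=cv2.imread('pics/top0.png')
a=cv2.resize(p[195:285,120:215],None,fx=4,fy=4,interpolation=cv2.INTER_CUBIC)
b=cv2.resize(p[200:290,265:360],None,fx=4,fy=4,interpolation=cv2.INTER_CUBIC)
cv2.imwrite('pics/c1.png',np.hstack([a,b]))
d=np.load('pics/top0.npz'); W=dmap('top',d['d']); P=d['p'].astype(int)
z=W[...,2]
def box(mask,name):
    ys,xs=np.nonzero(mask); 
    pts=W[mask][:,:2].astype(np.float32); r=cv2.minAreaRect(pts*1000); print(name,mask.sum(),np.round(W[mask].mean(0),4),r)
sub=np.zeros(z.shape,bool); sub[195:285,120:215]=1
R,G,B=P[...,0],P[...,1],P[...,2]
box(sub&(B>R+60)&(z>.028)&(z<.042),'housing top')
box(sub&(z>.040)&(z<.049)&(B<R+40),'flange')
s2=np.zeros(z.shape,bool); s2[205:285,270:345]=1
box(s2&(R>B+40)&(z<.012),'cork')
box(s2&(z>.011)&(z<.022)&(abs(R-B)<40)&(R>150),'plate')
box(s2&(z>.042),'hub')
box(s2&(R>G+80)&(z>.010)&(R>B+80),'redbar')
for u,v in [(166,236),(168,221),(180,236),(312,248),(320,235),(312,252),(312,230)]: print(u,v,W[v,u].round(4),P[v,u])
```

```text
housing top 2576 [0.5313 0.1871 0.0367] ((532.8709716796875, 189.68594360351562), (150.3934326171875, 150.22840881347656), 68.934326171875)
flange 1281 [0.5323 0.1884 0.0448] ((534.0701904296875, 188.25726318359375), (97.50824737548828, 95.96833801269531), 45.257328033447266)
cork 1813 [ 0.5214 -0.1362  0.0062] ((515.2850952148438, -141.99411010742188), (145.88912963867188, 146.1763458251953), 75.67558288574219)
plate 1528 [ 0.5043 -0.1457  0.017 ] ((505.84844970703125, -146.27627563476562), (102.01841735839844, 100.45793914794922), 75.25495147705078)
hub 221 [ 0.5003 -0.1396  0.1414] ((476.9552917480469, -125.59817504882812), (44.54781723022461, 113.10740661621094), 54.5174446105957)
redbar 14 [ 0.5514 -0.158   0.0162] ((551.4301147460938, -157.87808227539062), (16.445497512817383, 3.8893215656280518), 73.3302230834961)
166 236 [0.5325 0.1813 0.0615] [64 63 71]
168 221 [0.5679 0.1805 0.051 ] [112  84  55]
180 236 [0.5338 0.1533 0.0462] [116 120 131]
312 248 [ 0.5083 -0.1524  0.005 ] [144 102  63]
320 235 [ 0.5384 -0.1709  0.0153] [254 254 255]
312 252 [ 0.4963 -0.1488  0.0515] [177 183 187]
312 230 [ 0.5498 -0.1517  0.0205] [254 181 186]
```

View pics/c1.png

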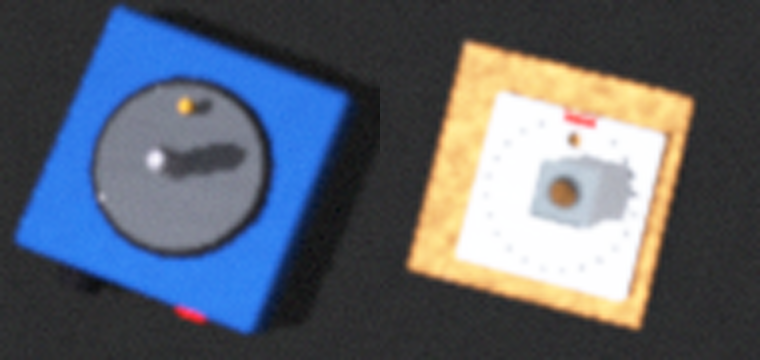

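The crop confirms both: the aluminium plate has its hub up with the pin hole and red bar at the top edge, about (313.5,235). The blue turntable's pin is at about (165.9,220.9) and its shaft tip at (158.1,234.4).

Run:
```python
from h import *
pin=atz('top',165.9,221,.057); tip=atz('top',158.1,234.3,.092); f=atz('top',120+181/4-.4,195+166/4-.4,.044)
print('pin',pin,'tip',tip,'flange',f)
for c in (tip,f,np.array([.5335,.189,0])): w=pin-c; print(np.degrees(np.arctan2(w[1],w[0])),np.hypot(w[0],w[1]))
ph=atz('top',265+194/4-.4,200+140/4-.4,.016); hb=atz('top',265+184/4-.4,200+191/4-.4,.05)
print('hole',ph,'bore top',hb); w=ph-hb; print(np.degrees(np.arctan2(w[1],w[0])),np.hypot(w[0],w[1]))
```

```text
pin [0.56717075 0.18376615 0.057     ] tip [0.53353266 0.19073883 0.092     ] flange [0.53382926 0.18844927 0.044     ]
-11.710739735533542 0.03435315206640249
-7.995428029997746 0.033668775814812577
-8.835470214232544 0.0340750993771931
hole [ 0.53930981 -0.15452875  0.016     ] bore top [ 0.50698631 -0.14587876  0.05      ]
-14.981695816261537 0.033460879164226486
```

>>> play_rows --deltas '[0.025, 0.033, 0, -2.2, 0.027, 0.035, 0, -2.2, 0.027, 0.035, 0, -2.2, 0.027, 0.035, 0, -2.2, 0.027, 0.035, 0, -2.2]' --claw 1

```text
time_s: 0.6
ee_pos: [0.2888, -0.4307, 0.2222]
orientation: [[-0.998, -0.0, 0.057], [-0.057, 0.001, -0.998], [0.0, -1.0, -0.001]]
ft_force: [1.0, 0.5, 0.5]
grip_width: 0.996
```

>>> play_rows --deltas '[0.027, 0.035, -0.01, -2.2, 0.027, 0.035, -0.01, -2.2, 0.027, 0.035, -0.01, -2.2, 0.027, 0.035, -0.01, -2.2, 0.027, 0.035, -0.01, -2.2]'

```text
time_s: 1.1
ee_pos: [0.4238, -0.2558, 0.172]
orientation: [[-0.991, -0.0, -0.135], [0.135, 0.0, -0.991], [0.0, -1.0, -0.0]]
ft_force: [0.1, -0.9, 0.6]
grip_width: 1.003
```

>>> play_rows --deltas '[0.027, 0.035, -0.015, -2.2, 0.027, 0.035, -0.015, -2.2, 0.029, 0.041, -0.015, -2.7, 0, 0, 0, 0, 0, 0, 0, 0]'

```text
time_s: 1.6
ee_pos: [0.5047, -0.147, 0.1275]
orientation: [[-0.968, -0.002, -0.251], [0.251, 0.001, -0.968], [0.002, -1.0, -0.0]]
ft_force: [0.4, -0.6, -0.9]
grip_width: 0.999
```

>>> play_rows --deltas '[0.001, 0.001, -0.03, 0, 0, 0, -0.03, 0, 0, 0, -0.025, 0, 0, 0, -0.015, 0, 0, 0, -0.006, 0]'

```text
time_s: 2.1
ee_pos: [0.5044, -0.1486, 0.0211]
orientation: [[-0.967, -0.002, -0.257], [0.257, 0.001, -0.967], [0.002, -1.0, -0.0]]
ft_force: [0.5, 0.5, 0.2]
grip_width: 1.001
```

>>> play_rows --deltas '[0, 0, 0, 0, 0, 0, 0, 0, 0, 0, 0, 0, 0, 0, 0, 0, 0, 0, 0, 0]' --claw 0

```text
time_s: 2.6
ee_pos: [0.5062, -0.1474, 0.0229]
orientation: [[-0.967, 0.001, -0.254], [0.254, -0.001, -0.967], [-0.001, -1.0, 0.0]]
ft_force: [0.3, -0.1, -0.5]
grip_width: 0.631
```

>>> play_rows --deltas '[0, 0, 0, 0, 0, 0, 0, 0, 0, 0, 0, 0, 0, 0, 0, 0, 0, 0, 0, 0]'

```text
time_s: 3.1
ee_pos: [0.5059, -0.1472, 0.0223]
orientation: [[-0.967, 0.0, -0.254], [0.254, 0.0, -0.967], [-0.0, -1.0, -0.0]]
ft_force: [0.3, 0.5, 1.6]
grip_width: 0.388
```

>>> play_rows --deltas '[0, 0, 0.01, 0, 0, 0, 0.02, 0, 0, 0, 0.03, 0, 0, 0, 0.03, 0, 0, 0, 0.03, 0]'

```text
time_s: 3.6
ee_pos: [0.5049, -0.1469, 0.1432]
orientation: [[-0.967, -0.002, -0.254], [0.254, 0.001, -0.967], [0.002, -1.0, -0.0]]
ft_force: [0.6, -1.0, -4.4]
grip_width: 0.385
```

>>> play_rows --deltas '[0.003, 0.025, 0, 0, 0.004, 0.04, 0, 0, 0.004, 0.045, 0, 0, 0.004, 0.045, 0, 0, 0.004, 0.045, 0, 0]'

```text
time_s: 4.1
ee_pos: [0.5239, 0.0543, 0.1422]
orientation: [[-0.967, -0.001, -0.255], [0.255, 0.0, -0.967], [0.001, -1.0, 0.0]]
ft_force: [1.0, 0.7, -3.5]
grip_width: 0.387
```

>>> play_rows --deltas '[0.004, 0.045, 0, 0, 0.004, 0.045, 0, 0, 0.001, 0.03, 0, 0, 0, 0.0165, 0, 0, 0, 0, 0, 0]'

```text
time_s: 4.6
ee_pos: [0.5329, 0.191, 0.142]
orientation: [[-0.968, -0.001, -0.251], [0.251, -0.0, -0.968], [0.001, -1.0, 0.0]]
ft_force: [-0.1, -0.4, -3.5]
grip_width: 0.391
```

Run:
```python
from h import *
grab('top','top1');grab('side','side1'); o=ctrl.get_obs(); print(o['time_s'],o['ee_pos'],o['ft_force'],o['torque'])
P=np.load('pics/side1.npz')
p=cv2.imread('pics/top1.png'); q=cv2.imread('pics/side1.png')
a=cv2.resize(p[185:285,115:215],(400,400),interpolation=cv2.INTER_CUBIC)
b=cv2.resize(q[220:340,230:350],(400,400),interpolation=cv2.INTER_CUBIC)
cv2.imwrite('pics/c2.png',np.hstack([a,b]))
```

```text
4.7 [0.53313736 0.18853679 0.14197865] [ 0.82116299 -0.97940987 -4.06545914] [-0.0036527   0.01279001 -0.0197043 ]
```

View pics/c2.png

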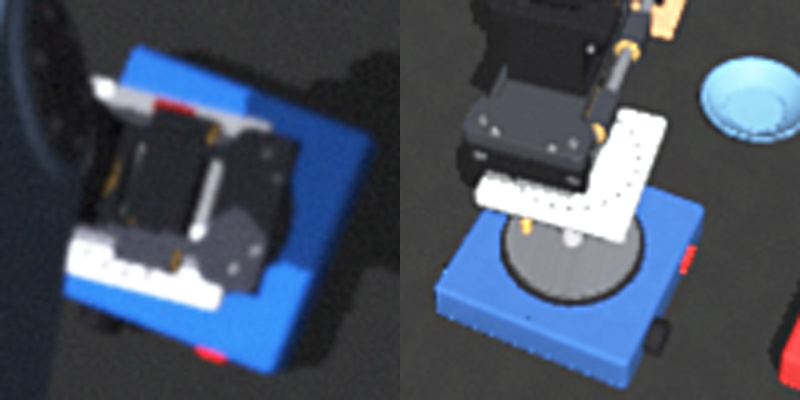

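The hover crop shows the plate level in the jaws (white, red bar at the +x edge), with the shaft and pin below and in front of it in the side view. I'll get the plate's offset from the TCP out of the depth data, and a second measure of shaft and pin from the side view.

Run:
```python
from h import *
t=np.radians(-14.7); ex=np.array([np.cos(t),np.sin(t)]); ey=np.array([-ex[1],ex[0]])
tcp=np.array([.5331,.1890])
for n in('top','side'):
    f=np.load(f'pics/{n}1.npz'); W=dmap(n,f['d']); P=f['p'].astype(int)
    m=(W[...,2]>.125)&(W[...,2]<.146)&(P.min(-1)>190)&(abs(W[...,:2]-tcp).max(-1)<.09)
    q=W[m][:,:2]-tcp; a=q@ex; b=q@ey
    print(n,m.sum(),'z',np.median(W[m][:,2]),'x',np.percentile(a,[.5,2,98,99.5]).round(4),'y',np.percentile(b,[.5,2,98,99.5]).round(4), cv2.minAreaRect((q*1000).astype(np.float32)))
p=cv2.imread('pics/side0.png'); cv2.imwrite('pics/c3.png',cv2.resize(p[255:345,235:335],None,fx=7,fy=6.66,interpolation=cv2.INTER_CUBIC))
```

```text
top 268 z 0.1366996473036129 x [-0.0505 -0.0502  0.0463  0.0481] y [-0.0475 -0.0459  0.0402  0.0433] ((-1.0526313781738281, -1.9671173095703125), (77.89994812011719, 110.6246337890625), 84.00542449951172)
side 843 z 0.1353204193296038 x [-0.0528 -0.0523  0.0432  0.0469] y [-0.0479 -0.0454  0.0522  0.0529] ((-1.8095321655273438, 3.1377410888671875), (103.34882354736328, 101.104248046875), 75.2479248046875)
```

View pics/c3.png

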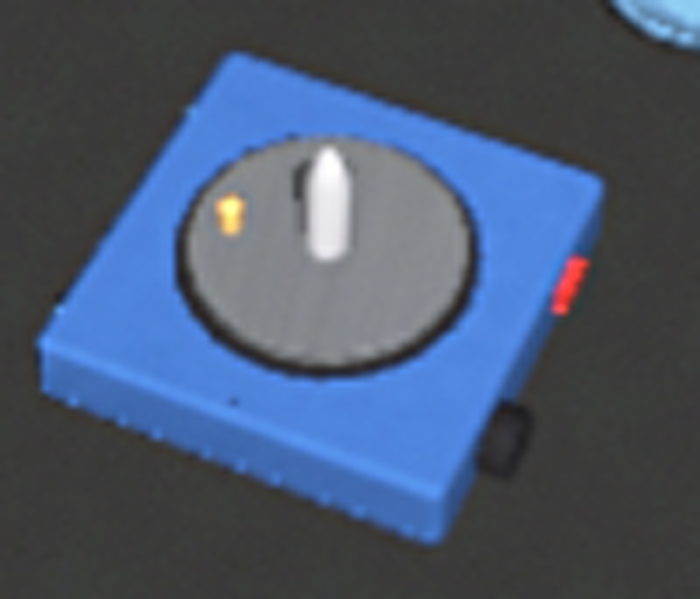

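Run:
```python
from h import *
g=lambda x,y,z: atz('side',235+(x+.5)/7-.5,255+(y+.5)/6.667-.5,z)
tip=g(328,151,.092); sh=g(326,201,.070); fl=g(327,249,.044); pin=g(230,201,.057); pinb=g(231,230,.045)
print(tip,sh,fl,pin,pinb)
for c in(tip,sh):
  w=pin-c; print(np.degrees(np.arctan2(w[1],w[0])),np.hypot(*w[:2]))
f=np.load('pics/side0.npz'); W=dmap('side',f['d']); P=f['p'].astype(int)
m=(W[...,2]>.040)&(W[...,2]<.049)&(P[...,2]<P[...,0]+45)&(np.hypot(W[...,0]-.5335,W[...,1]-.189)<.06)
r=cv2.minEnclosingCircle((W[m][:,:2]*1000).astype(np.float32)); print(m.sum(),r,cv2.minAreaRect((W[m][:,:2]*1000).astype(np.float32)))
m=(W[...,2]>.030)&(W[...,2]<.040)&(P[...,2]>P[...,0]+60)&(np.hypot(W[...,0]-.5335,W[...,1]-.189)<.12)
print(cv2.minAreaRect((W[m][:,:2]*1000).astype(np.float32)))
```

```text
[0.53183189 0.1879468  0.092     ] [0.53208325 0.19287657 0.07      ] [0.53152956 0.19452013 0.044     ] [0.56519941 0.18533184 0.057     ] [0.5647469  0.18916352 0.045     ]
-4.481025915085383 0.033469833106432895
-12.834422898949237 0.03396473249537725
965 ((531.5120849609375, 193.74400329589844), 50.521942138671875) ((531.3439331054688, 192.44061279296875), (95.97396087646484, 95.07953643798828), 86.24536895751953)
((531.1665649414062, 192.5467529296875), (151.68243408203125, 151.09246826171875), 68.70926666259766)
```

>>> play_rows --deltas '[0.0005, 0, -0.015, 0, 0, 0, -0.012, 0, 0, 0, -0.005, 0, 0, 0, -0.004, 0, 0, 0, -0.003, 0]'

```text
time_s: 5.2
ee_pos: [0.5344, 0.1887, 0.1029]
orientation: [[-0.967, -0.0, -0.255], [0.255, -0.0, -0.967], [0.0, -1.0, 0.0]]
ft_force: [0.1, -0.5, -4.0]
grip_width: 0.387
```

>>> play_rows --deltas '[0, 0, -0.003, 0, 0, 0, -0.003, 0, 0, 0, -0.002, 0, 0, 0, 0, 0]'

```text
time_s: 5.6
ee_pos: [0.5342, 0.1892, 0.0951]
orientation: [[-0.967, -0.0, -0.254], [0.254, -0.0, -0.967], [0.0, -1.0, 0.0]]
ft_force: [-0.5, -0.2, -4.3]
grip_width: 0.388
```

>>> play_rows --deltas '[0, 0, -0.004, 0, 0, 0, -0.004, 0, 0, 0, -0.004, 0, 0, 0, -0.003, 0, 0, 0, 0, 0]'

```text
time_s: 6.1
ee_pos: [0.5342, 0.1892, 0.0796]
orientation: [[-0.967, -0.001, -0.254], [0.254, -0.0, -0.967], [0.001, -1.0, 0.0]]
ft_force: [0.5, -0.7, -3.4]
grip_width: 0.391
```

>>> play_rows --deltas '[0, 0, -0.002, 0, 0, 0, -0.002, 0, 0, 0, -0.001, 0, 0, 0, 0, 0]'

```text
time_s: 6.5
ee_pos: [0.5342, 0.1892, 0.0751]
orientation: [[-0.967, -0.0, -0.254], [0.254, -0.0, -0.967], [0.0, -1.0, 0.0]]
ft_force: [-0.1, 0.1, -3.6]
grip_width: 0.386
```

>>> play_rows --deltas '[0, 0, -0.001, 0, 0, 0, -0.001, 0, 0, 0, 0, 0]'

```text
time_s: 6.8
ee_pos: [0.5342, 0.1892, 0.0731]
orientation: [[-0.967, -0.0, -0.254], [0.254, -0.0, -0.967], [0.0, -1.0, 0.0]]
ft_force: [-0.8, -0.7, -3.3]
grip_width: 0.383
```

>>> play_rows --deltas '[0, 0, -0.001, 0, 0, 0, 0, 0]'

```text
time_s: 7.0
ee_pos: [0.5342, 0.1892, 0.0722]
orientation: [[-0.967, -0.0, -0.254], [0.254, 0.0, -0.967], [0.0, -1.0, -0.0]]
ft_force: [-0.8, 0.3, -3.3]
grip_width: 0.387
```

>>> play_rows --deltas '[0, 0, -0.001, 0, 0, 0, 0, 0]'

```text
time_s: 7.2
ee_pos: [0.5341, 0.1895, 0.0714]
orientation: [[-0.967, -0.0, -0.254], [0.254, 0.0, -0.967], [0.0, -1.0, -0.0]]
ft_force: [-2.1, 1.7, -0.9]
grip_width: 0.386
```

Contact at 0.0714, about 2.4 N on the pin nose, with a side force towards +y. The pin therefore lies at a larger angle than the hole, as the pictures suggested, so I turn positive under light pressure.

>>> play_rows --deltas '[0, 0, -0.0005, 1, 0, 0, 0, 1, 0, 0, 0, 0]'

```text
time_s: 7.5
ee_pos: [0.5343, 0.1891, 0.0705]
orientation: [[-0.976, -0.0, -0.22], [0.22, -0.0, -0.976], [0.0, -1.0, 0.0]]
ft_force: [-0.7, 0.6, -2.9]
grip_width: 0.392
```

>>> play_rows --deltas '[0, 0, 0, 1, 0, 0, 0, 1, 0, 0, 0, 0]'

```text
time_s: 7.8
ee_pos: [0.5343, 0.1891, 0.0706]
orientation: [[-0.983, -0.0, -0.186], [0.186, -0.0, -0.983], [0.0, -1.0, 0.0]]
ft_force: [-0.3, 0.2, -4.4]
grip_width: 0.389
```

>>> play_rows --deltas '[0, 0, -0.001, 0, 0, 0, -0.001, 0, 0, 0, 0, 0]'

```text
time_s: 8.1
ee_pos: [0.5343, 0.1891, 0.0686]
orientation: [[-0.983, -0.0, -0.186], [0.186, -0.0, -0.983], [0.0, -1.0, 0.0]]
ft_force: [-1.5, 0.1, -4.0]
grip_width: 0.388
```

>>> play_rows --deltas '[0, 0, -0.001, 0, 0, 0, -0.001, 0, 0, 0, 0, 0]'

```text
time_s: 8.4
ee_pos: [0.5342, 0.1892, 0.0666]
orientation: [[-0.983, -0.0, -0.186], [0.186, -0.0, -0.983], [0.0, -1.0, 0.0]]
ft_force: [-0.1, -0.8, -4.2]
grip_width: 0.383
```

>>> play_rows --deltas '[0, 0, -0.001, 0, 0, 0, -0.001, 0, 0, 0, -0.001, 0, 0, 0, -0.001, 0, 0, 0, 0, 0]'

```text
time_s: 8.9
ee_pos: [0.5343, 0.1892, 0.0625]
orientation: [[-0.983, -0.0, -0.186], [0.186, -0.0, -0.983], [0.0, -1.0, 0.0]]
ft_force: [-1.3, -0.3, -4.8]
grip_width: 0.385
```

>>> play_rows --deltas '[0, 0, -0.001, 0, 0, 0, -0.0005, 0, 0, 0, 0, 0]'

```text
time_s: 9.2
ee_pos: [0.5343, 0.1892, 0.0611]
orientation: [[-0.983, -0.0, -0.186], [0.186, -0.0, -0.983], [0.0, -1.0, 0.0]]
ft_force: [-0.7, -0.6, -4.7]
grip_width: 0.39
```

>>> play_rows --deltas '[0, 0, -0.0007, 0, 0, 0, 0, 0]'

```text
time_s: 9.4
ee_pos: [0.5343, 0.1892, 0.0605]
orientation: [[-0.983, -0.0, -0.186], [0.186, -0.0, -0.983], [0.0, -1.0, 0.0]]
ft_force: [-1.2, -0.4, -3.7]
grip_width: 0.391
```

>>> play_rows --deltas '[0, 0, -0.0007, 0, 0, 0, 0, 0]'

```text
time_s: 9.6
ee_pos: [0.5343, 0.1892, 0.0603]
orientation: [[-0.983, 0.0, -0.186], [0.186, 0.0, -0.983], [-0.0, -1.0, -0.0]]
ft_force: [-2.8, -0.7, 1.8]
grip_width: 0.39
```

Seat contact at TCP 0.0603, exactly the expected height, with about 6 N. One more gentle press, then I open.

>>> play_rows --deltas '[0, 0, -0.0007, 0, 0, 0, 0, 0]'

```text
time_s: 9.8
ee_pos: [0.5343, 0.1892, 0.0603]
orientation: [[-0.983, 0.0, -0.186], [0.186, -0.0, -0.983], [-0.0, -1.0, -0.0]]
ft_force: [-3.7, -1.6, 6.7]
grip_width: 0.388
```

>>> play_rows --deltas '[0, 0, 0.0007, 0, 0, 0, 0, 0]'

```text
time_s: 10.0
ee_pos: [0.5343, 0.1892, 0.0603]
orientation: [[-0.983, 0.0, -0.186], [0.186, -0.0, -0.983], [-0.0, -1.0, -0.0]]
ft_force: [-2.4, -1.1, 4.9]
grip_width: 0.387
```

>>> play_rows --deltas '[0, 0, 0, 0, 0, 0, 0, 0, 0, 0, 0, 0, 0, 0, 0, 0, 0, 0, 0, 0]' --claw 0.8

```text
time_s: 10.5
ee_pos: [0.5346, 0.1892, 0.0598]
orientation: [[-0.983, 0.001, -0.186], [0.186, 0.0, -0.983], [-0.0, -1.0, -0.0]]
ft_force: [0.5, 0.5, 0.9]
grip_width: 0.745
```

>>> play_rows --deltas '[0, 0, 0.005, 0, 0, 0, 0.015, 0, 0, 0, 0.03, 0, 0, 0, 0.04, 0, 0, 0, 0.04, 0]'

```text
time_s: 11.0
ee_pos: [0.5338, 0.1891, 0.1911]
orientation: [[-0.983, -0.001, -0.186], [0.186, -0.0, -0.983], [0.001, -1.0, 0.0]]
ft_force: [0.8, -0.2, 0.2]
grip_width: 0.798
```

>>> play_rows --deltas '[0, -0.04, 0.02, 0, 0, -0.05, 0, 0, 0, -0.05, 0, 0, 0, -0.05, 0, 0, 0, -0.05, 0, 0]'

```text
time_s: 11.5
ee_pos: [0.5341, -0.0526, 0.2105]
orientation: [[-0.983, 0.001, -0.186], [0.186, -0.0, -0.983], [-0.001, -1.0, 0.0]]
ft_force: [0.6, -0.6, -0.3]
grip_width: 0.804
```

>>> play_rows --deltas '[0, -0.05, 0, 0, 0, -0.04, 0, 0, 0, 0, 0, 0, 0, 0, 0, 0]'

```text
time_s: 11.9
ee_pos: [0.534, -0.1417, 0.21]
orientation: [[-0.982, -0.0, -0.189], [0.189, 0.0, -0.982], [0.0, -1.0, -0.0]]
ft_force: [0.2, 1.1, 0.8]
grip_width: 0.804
```

Run:
```python
from h import *
grab('top','top2');grab('side','side2')
p=cv2.imread('pics/top2.png'); q=cv2.imread('pics/side2.png')
a=cv2.resize(p[185:285,115:215],(400,400),interpolation=cv2.INTER_CUBIC)
b=cv2.resize(q[230:340,230:340],(400,400),interpolation=cv2.INTER_CUBIC)
cv2.imwrite('pics/c4.png',np.hstack([a,b]))
for n in('top','side'):
    f=np.load(f'pics/{n}2.npz'); W=dmap(n,f['d']); P=f['p'].astype(int)
    m=(W[...,2]>.048)&(W[...,2]<.061)&(P.min(-1)>170)&(np.hypot(W[...,0]-.5335,W[...,1]-.189)<.08)
    X=W[m]; A=np.c_[X[:,:2]-X[:,:2].mean(0),np.ones(len(X))]; c=np.linalg.lstsq(A,X[:,2],rcond=None)[0]
    print(n,m.sum(),'z',np.median(X[:,2]),'tilt deg',np.degrees(c[:2]),cv2.minAreaRect((X[:,:2]*1000).astype(np.float32)))
    d0=np.load(f'pics/{n}0.npz')['p']; diff=cv2.absdiff(d0,f['p']).max(-1)
    for nm,(u,v) in ({'cup':(152,137),'tumbler':(288,138),'dish':(238,298)} if n=='top' else {'cup':(186,290),'tumbler':(210,206),'dish':(337,250)}).items(): print(nm,(diff[v-22:v+22,u-22:u+22]>50).sum())
```

```text
top 1616 z 0.0549839593615597 tilt deg [0.02564896 0.11747938] ((534.31103515625, 189.97744750976562), (101.13117980957031, 99.94232177734375), 79.4433822631836)
cup 0
tumbler 49
dish 867
side 1230 z 0.05366080959105379 tilt deg [-0.08586499 -0.46134049] ((532.600830078125, 191.18190002441406), (104.76377868652344, 101.63580322265625), 79.36339569091797)
cup 0
tumbler 0
dish 0
```

View pics/c4.png

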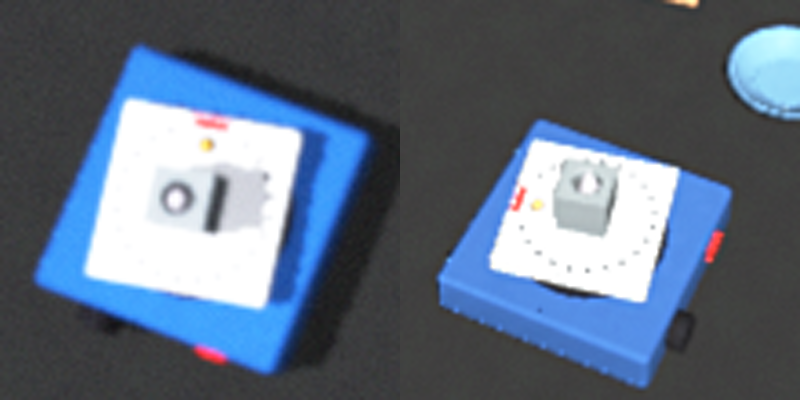

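The plate lies flat on the flange. The pin shows in its hole (crop (207,145) in the top view, (537,204) in the side view) and the shaft shows in the bore. The arm is clear, so I hand in.

```bash
python3 -c "
from plant import ctrl
print(ctrl.hand_in())"
```

```text
the job is handed in; nothing more can be done
None
```

The index plate is seated on the blue turntable, with the brass pin in its hole, and the job is handed in at about 12 s on the robot's clock.

- **Fitting:** I gripped the plate by its hub, lowered it over the shaft and touched the pin nose at about 2.4 N. I then turned it +4° under light pressure until the pin found the hole, pressed it home and let go. The fit added at most about 11 N at the readings I took.
- **Seating:** The last pictures put the plate's upper face at 0.054–0.055 m, against 0.054 m expected. The tilt reads 0.1° from the top camera and 0.5° from the side camera. The pin shows in its hole and the shaft in the bore.
- **Other objects:** The pen cup, tumbler and dish show no change in the side picture. In the top picture the dish area differs, and the tumbler area slightly. I put this down to the arm and its shadow, but did not check it.

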